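# Ready for gluing: stand the board on edge, open the push-and-turn cap

### The arm

A 6-joint arm with a two-finger parallel gripper is mounted at the origin on a cart in front of the work surface, level with it; the furniture and walls round the work are solid. World frame = base frame: x ahead of the robot, y to its left, z up, the work surface at z = 0. Lengths are in mm, angles in rad, forces in N, time in s.
With the tool pointing down it reaches from about 400 to 925 mm from the base axis. Payload 12.5 kg.
Tool frame: the origin (TCP) lies where the fingers leave the gripper's body, on its centre line; the fingertips stand 78 mm ahead of it and the grasp point (between the pads) lies 59 mm ahead of it (env.tip_extent is the distance from the TCP to the fingertips, in mm); z points along the fingers, y is the direction in which the jaws open and shut (so a half turn about z gives the same grasp; the last joint's range is limited). The gripper opens to 95 mm and grips with 3 to 60 N. Pads are 20 mm wide; open, the fingers measure 119 mm over their backs; the gripper's body (75 mm by 180 mm) begins 59 mm behind the grasp point.
Start: joints at [1.147, 0.491, 1.559, -0, 1.092, -0.106], TCP at [195.279, 593.72, 292.261] pointing down, gripper open.
Joint ranges: [-3.1, 3.1], [-0.84, 2.19], [0.05, 2.79], [-1.13, 4.28], [0.06, 2.93], [-2.69, 2.69]. Speed limits (rad/s): [2.22, 2.22, 2.79, 3.14, 3.14, 3.14].

### API

Orientations are given as [roll, pitch, yaw] about the fixed x, y, z axes, in that order (R = Rz(yaw) Ry(pitch) Rx(roll)).
In Python, from cell import env gives the robot as it stands. The module is installed in compiled form; this text tells all that it offers.
- The arm moves only by the tool play_rows, never from a script. Its argument "targets" is a list of rows, each an object with "linear": the shift along the tool's x, y, z in mm, a list of three; "turn": the turn about the tool's z in rad. A call has 1 to 20 rows; each row is the pose to reach, as a shift and turn from the pose commanded when the call began, along the tool's axes at that moment; what a row does not reach only later rows make up. A row lasts 1/8 s, in which the tool goes at most 62.5 mm and 10.7 degrees, less where a joint would pass 70% of its speed; a pose out of reach is approached as far as the arm can. A call with a gripper value outside its range is refused whole. "hand" is the finger opening in mm, from 0 to 95.1, set as the call begins (left out, the last holds). The fingers move at their own pace and stop on an object; the grip force is fixed at half the most. Time passes only in rows, so rows that repeat a pose let the fingers close. It gives the time, the measured TCP pose, the force and the opening at its end, in the units of the state.
- env.state(): the state, without advancing time (a new reading comes with each control period).
- env.read_camera(name): name is "scene" or "top" or "wrist"; returns (picture, depth): 400x640x3 uint8, red, green, blue; 400x640 float32, mm along the optical axis (not along the pixel's ray), 0 where there is no reading.
- env.camera_params(name): a dict with "fx", "fy", "cx", "cy" (pixels), "k1" (the pictures are not rectified: a ray, as slopes to the right and down, at radius r is drawn at 1 + k1 r^2 times it, then the intrinsics apply), "R" (3x3) and "t" (3): a world point X has camera coordinates R X + t. Camera axes: x right, y down, z forward; pixel columns grow to the right and rows downward; lengths in mm; the calibration is good to about 2 mm. A picture is of the moment at which its call begins: read the wrist's pose just before it. camera_params takes no time and is no camera call; for the wrist camera it gives the pose at the moment of the call.
- env.job_done(): hands the job in, once; it reports no verdict.
The state is a dict: "t": time; "joints": joint angles; "qvel": joint speeds; "tau": joint torques, N m; "eef_pos": TCP position; "tcp_rot": TCP orientation; "ft_force": force on the tool from outside, world axes, zero at the start; "moment": the same for the moment, N m; "opening": opening from 0.0 (shut) to 1.0 (fully open).
Only numpy, scipy, OpenCV 4.12 (cv2) and the standard library are available. Lean on these libraries where they do the work, as an engineer would, in place of code of your own. Each camera call takes 0.05 s, during which the arm holds its last target.

### The job

Get ready to glue the long edge of the beech board: take it off its sloping rack, stand it upright on its long narrow edge on the bench top, clear of the rack, and let go of it. Then open the bottle in the wooden holder: press its safety cap down, keep it pressed while you turn it counter-clockwise (seen from above), and lift it off. Finish while still holding the cap: level, at rest, straight above the open bottle about 5 to 10 cm over its mouth; leave the board standing and the other things where they are.

Things in the scene. Friction and masses are not known exactly. Their poses are not given: they have to be found in the camera images.
- beech_board: loose beech board 60 x 160 x 30 mm, 0.17 kg, leaning in the rack. Origin: centre of the 60 x 160 face that lies on the rack; x along the 60 mm width, pointing down the slope; y along the 160 mm length; z along the 30 mm thickness, out of the upper face. It leans 31 degrees from vertical, upper long edge toward the robot, about 99 mm above the bench.
- board_center (a point): centre of the beech board; 30 mm above the bench when it stands on its long narrow edge (x vertical, 60 mm tall, 30 mm thick)
- board_rack: fixed plywood rack 80 x 146 mm, 80 mm high; origin under its centre on the bench, y along the board. Two 16 mm cheeks, 62 mm either side of the middle, hold the board in a V notch 40 mm up; the 108 mm between them is open, so fingers can pinch the board's 30 mm thickness over its upper edge, tool tilted along the board. The board lifts straight up out of it.
- bottle: white bottle, 68 mm across, fixed fast in a square wooden holder 96 x 96 x 40 mm screwed to the bench: it neither slides nor turns. Origin: under the holder's centre, z up along the bottle's axis. Shoulder 100 to 122 mm up, mouth at 148 mm, neck 24 mm across. The cap sits on the neck.
- bottle_mouth (a point): centre of the rim of the bottle's neck, 148 mm above the bench, on the axis
- safety_cap: loose round grey ribbed push-and-turn cap, 48 mm across, 32 mm tall, 0.06 kg; origin: centre of its underside, z up. Closed, its underside is 131 mm above the bench. Unpressed it neither turns nor lifts; pressed down 4 mm or more (stops at 8 mm) it turns counter-clockwise from above. Free to lift when turned 50 to 80 degrees (aim at 66); a stop ends the turn at about 84 degrees.
- cap_top (a point): centre of the cap's top, 32 mm above its underside, 163 mm above the bench when closed. A spring inside pushes the cap up with 6 N, 9 N when pressed 5 mm. The cap can be gripped round its skirt at any yaw and has 2 mm of play sideways.
- nail_tin: bystander: open grey tin of nails, 62 mm across, 55 mm tall, origin under its centre; leave alone
- sanding_block: bystander: brown sanding block 67 x 112 x 36 mm, origin under its centre; leave alone
- tape_measure: bystander: yellow tape measure 38 x 85 x 66 mm, origin under its centre; leave alone
- masking_tape: bystander: roll of masking tape lying flat, 104 mm across, 25 mm tall, origin under its centre; leave alone

How it is judged (in metres and radians):
On the way, in this order (a step that is already met when the one before it is completed fails the run):
1. the board stands by itself on its long narrow edge on the bench, let go, clear of the rack, the cap still on the bottle ((angle between beech_board's own x axis and vertical below 0.15 rad or angle between beech_board's own x axis and vertical above 2.99 rad) and height (world z) of board_center between 0.025 and 0.036 m and contact force between beech_board and board_rack below 0.1 N and contact force between the fingers and beech_board below 0.1 N and linear speed of beech_board below 0.02 m/s and z of safety_cap in the frame of bottle below 0.14 m), for 0.2 s.
2. the cap has come off the bottle in the gripper (z of safety_cap in the frame of bottle above 0.155 m and contact force between the fingers and safety_cap above 1 N), for 0.2 s.
At the end, for the whole second after the job is handed in: The board stands on its long narrow edge (within 0.15 rad) on the bench, not touching rack or robot; the cap is gripped and still, its underside 30 to 150 mm above the bottle's mouth, within 40 mm of its axis, level within 0.3 rad, touching nothing but the fingers ((angle between beech_board's own x axis and vertical below 0.15 rad or angle between beech_board's own x axis and vertical above 2.99 rad) and height (world z) of board_center between 0.025 and 0.036 m and contact force between beech_board and board_rack below 0.1 N and contact force between the arm and beech_board below 0.1 N and z of safety_cap in the frame of bottle between 0.178 and 0.298 m and horizontal distance between safety_cap and bottle_mouth below 0.04 m and angle between safety_cap's own z axis and vertical below 0.3 rad and contact force between the fingers and safety_cap above 1 N and contact force between safety_cap and bottle below 0.1 N and linear speed of safety_cap below 0.03 m/s); the arm keeps its last pose, push and grip.
It fails at once if the nail tin is shifted by more than 3 cm (distance of nail_tin from where it was at the start of the episode above 0.03 m).
It fails at once if the sanding block is shifted by more than 3 cm (distance of sanding_block from where it was at the start of the episode above 0.03 m).
It fails at once if the tape measure is shifted by more than 3 cm (distance of tape_measure from where it was at the start of the episode above 0.03 m).
It fails at once if the masking tape is shifted by more than 3 cm (distance of masking_tape from where it was at the start of the episode above 0.03 m).
It also fails if it takes over 45 s, if anything falls off the work surface, if the arm or the gripper's body presses on something with over 40 N, if the wrist force passes 120 N, or if a joint passes its speed limit or range.

## Working session

There is one attempt and no reset: what is moved stays moved. The work goes in short steps, Python scripts to look and compute and a tool call to move; the robot and the scene stay as the last step left them, time stands still between calls to the robot, and variables do not carry over. Pictures are saved under pics/ and viewed, and the job is handed in when it is done.

Besides the shell and the picture viewer there is one more tool, called after "Call:" as name(argument=value, ...) on one line, values as JSON. play_rows: Moves the arm, as the interface text tells. Its arguments: {"type":"object","properties":{"targets":{"type":"array","items":{"type":"object","properties":{"linear":{"type":"array","items":{"type":"number"}},"turn":{"type":"number"}}}},"hand":{"type":"number"}},"required":["targets"]}

```bash
mkdir -p pics; cat > h.py <<'E'
import numpy as np, cv2
from cell import env
def grab(n,fn):
    cp=env.camera_params(n); im,d=env.read_camera(n)
    np.savez(fn,im=im,d=d,R=cp['R'],t=cp['t'],k=[cp[q] for q in('fx','fy','cx','cy','k1')])
    cv2.imwrite('pics/'+fn+'.png',im[:,:,::-1])
def load(fn): return np.load(fn+'.npz')
def pts(f):
    d=f['d'];fx,fy,cx,cy,k1=f['k']
    K=np.array([[fx,0,cx],[0,fy,cy],[0,0,1]])
    v,u=np.mgrid[:400,:640]
    p=np.stack([u,v],-1).reshape(-1,1,2).astype(float)
    n=cv2.undistortPoints(p,K,np.array([k1,0,0,0.])).reshape(400,640,2)
    c=np.dstack([n,np.ones((400,640))])*d[...,None]
    return (c-f['t'])@f['R']   # R^T (c-t)
E
python3 - <<'E'
from h import *
grab('scene','scene0');grab('top','top0')
s=env.state();print(s)
for n in('scene','top'):
    c=env.camera_params(n);print(n,c)
E
```

```text
{'t': 0.1, 'joints': array([ 1.14739357e+00,  4.91527075e-01,  1.55939676e+00, -1.74279898e-05,
        1.09171371e+00, -1.05606399e-01]), 'qvel': array([-0.00060826, -0.00124692, -0.00118074,  0.00077808, -0.00077097,
       -0.00063379]), 'tau': array([ 3.11388620e-03, -6.13628125e+01, -2.58609563e+01,  6.94210804e-02,
        4.69903811e-02, -8.72007217e-05]), 'eef_pos': array([195.22275976, 593.57883991, 291.7000347 ]), 'tcp_rot': array([-3.14055195e+00, -9.47713888e-05,  2.82380429e+00]), 'ft_force': array([ 0.80824728, -0.43447405, -0.13134996]), 'moment': array([-0.05120206,  0.02355576,  0.01248243]), 'opening': 1.0013573313929345}
scene {'fx': 418.38274159313175, 'fy': 418.38274159313175, 'cx': 316.3378221550009, 'cy': 196.95550349393844, 'k1': -0.06107873497470769, 'R': array([[ 0.72141895, -0.69230016, -0.01658875],
       [-0.47475087, -0.47699591, -0.73965297],
       [ 0.5041491 ,  0.54147519, -0.67278399]]), 't': array([-318.5610438 ,  423.63818343,  891.83223672])}
top {'fx': 487.1051652449451, 'fy': 487.1051652449451, 'cx': 314.74103407892494, 'cy': 202.77772084345415, 'k1': -0.06394647981789835, 'R': array([[ 0.02123712, -0.99966875, -0.01453893],
       [-0.99429201, -0.01959758, -0.10487774],
       [ 0.10455807,  0.01668325, -0.99437884]]), 't': array([ 161.67632305,  572.78480504, 1423.20988366])}
```

View pics/scene0.png

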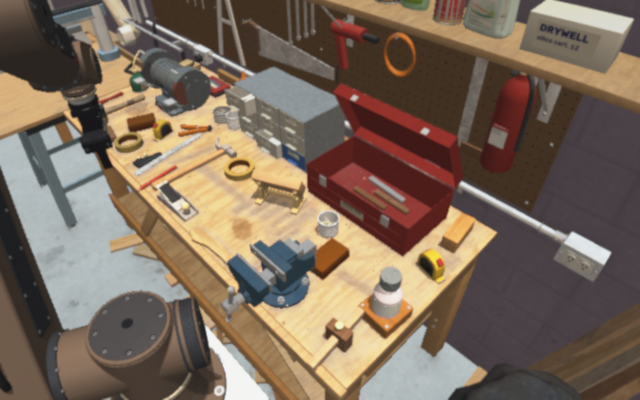

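View pics/top0.png

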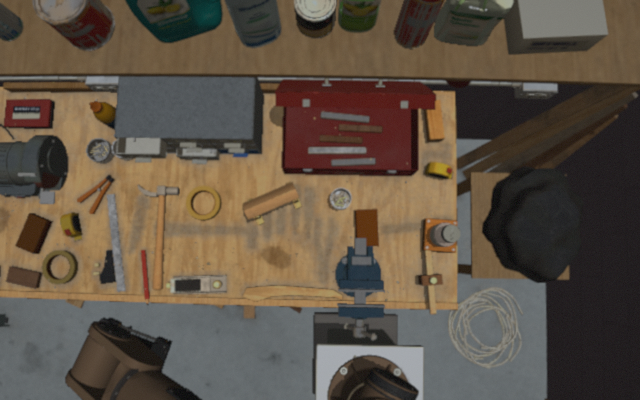

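The scene view shows the rack and board at about (280,190) and the bottle at (388,290), with the vise between them. In the top view the board is at (271,202), the cap at (445,233), the nail tin at (340,199) and the sanding block at (366,225).

```bash
python3 - <<'E'
from h import *
f=load('top0');P=pts(f);g=load('scene0');Q=pts(g)
def show(im,r,s,fn):
    v0,v1,u0,u1=r
    cv2.imwrite('pics/'+fn,cv2.resize(im[v0:v1,u0:u1,::-1],None,fx=s,fy=s,interpolation=cv2.INTER_CUBIC))
show(f['im'],(160,280,220,480),3,'topc.png');show(g['im'],(150,350,200,460),3,'scc.png')
for (u,v) in [(271,202),(250,212),(292,192),(445,233),(340,199),(366,225),(205,204),(310,240),(225,240),(240,270),(330,230)]:
    print('top',u,v,P[v,u].round(1))
for (u,v) in [(280,190),(391,272),(240,170),(328,222)]:
    print('sc',u,v,Q[v,u].round(1))
E
```

```text
top 271 202 [561.7 296.7 101.9]
top 250 212 [532.2 356.1  99.3]
top 292 192 [591.6 237.7 101.5]
top 445 233 [ 480.3 -181.4  165.8]
top 340 199 [582.5  98.1  28.4]
top 366 225 [505.8  20.1  34.6]
top 205 204 [562.3 510.9  -0.8]
top 310 240 [458.9 185.7   4.1]
top 225 240 [453.4 443.9   2.6]
top 240 270 [364.  395.1   1.5]
top 330 230 [4.906e+02 1.259e+02 1.000e-01]
sc 280 190 [591.9 326.9  12.6]
sc 391 272 [ 484.6 -196.8  164.9]
sc 240 170 [ 5.698e+02  5.194e+02 -4.000e-01]
sc 328 222 [587.  101.6  31.6]
```

```bash
python3 - <<'E'
from h import *
for n in('top0','scene0'):
    f=load(n);P=pts(f)
    # board: points region
    m=(f['d']>0)&(P[...,2]>40)&(P[...,2]<125)&(P[...,1]>130)&(P[...,1]<400)&(P[...,0]>480)&(P[...,0]<720)
    v,u=np.nonzero(m);print(n,m.sum(),u.min() if m.sum() else 0,u.max(),v.min(),v.max())
    p=P[m];print(p.min(0),p.max(0))
    # cap
    m=(f['d']>0)&(P[...,2]>155)&(P[...,2]<172)&(P[...,1]<-120)&(P[...,1]>-320)&(P[...,0]>350)&(P[...,0]<650)
    p=P[m];print('cap',m.sum(),p.mean(0),p.min(0),p.max(0))
E
```

```text
top0 1319 238 330 147 218
[515.09909807 130.13581996  40.28542317] [719.98769142 399.76095645 123.31004882]
cap 239 [ 480.99145288 -198.56141125  162.97886531] [ 456.59946238 -221.733172    155.1069444 ] [ 505.35559148 -175.90088374  171.91169754]
scene0 1692 251 339 138 203
[513.05826654 130.05393127  40.11587907] [719.99622461 399.49898868 124.86205785]
cap 336 [ 477.90206738 -201.56905868  162.89828017] [ 456.36876784 -223.41530532  155.10955632] [ 505.00046962 -177.86018134  167.23052961]
```

View pics/topc.png

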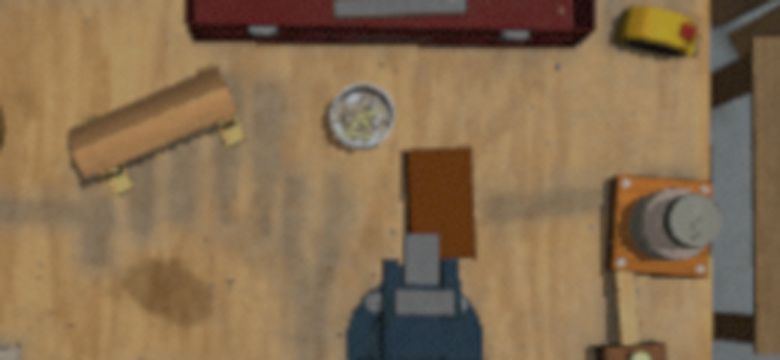

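View pics/scc.png

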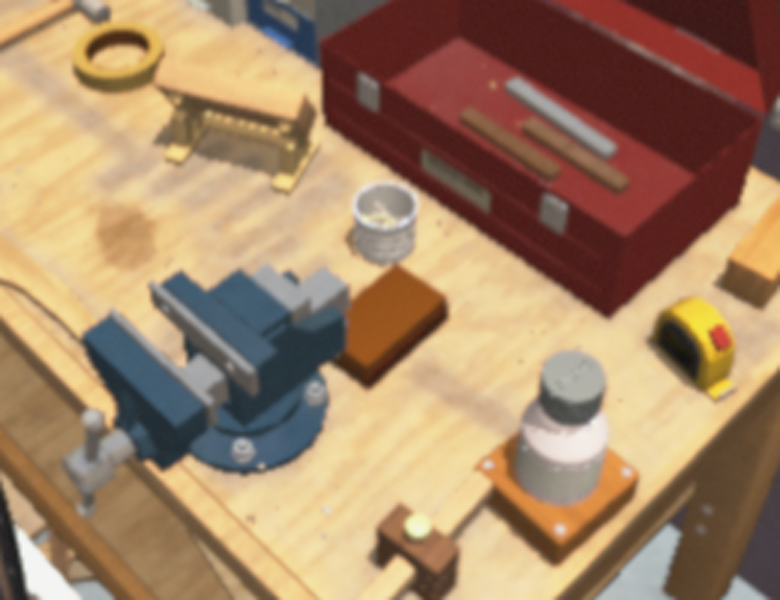

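```bash
python3 - <<'E'
from h import *
for n in('top0','scene0'):
    f=load(n);P=pts(f)
    m=(f['d']>0)&(P[...,2]>45)&(P[...,2]<112)&(P[...,1]>190)&(P[...,1]<400)&(P[...,0]>480)&(P[...,0]<635)
    p=P[m]
    # along direction approx
    a=cv2.minAreaRect(p[:,:2].astype(np.float32));print(n,len(p),a)
    c=np.array(a[0]);
    hi=p[p[:,2]>88];b=cv2.minAreaRect(hi[:,:2].astype(np.float32));print('hi',len(hi),b, hi[:,2].max())
    # fit line along board
    l=cv2.fitLine(hi[:,:2].astype(np.float32),cv2.DIST_HUBER,0,.01,.01).ravel();print(l,np.degrees(np.arctan2(l[1],l[0])))
    d=l[:2]*np.sign(l[1]);nrm=np.array([d[1],-d[0]]) # nrm away(+x)
    s=(p[:,:2]-b[0])@d;w=(p[:,:2]-b[0])@nrm
    print('along',np.percentile(s,[0,2,50,98,100]).round(1))
    for lo in range(-40,60,6):
        k=(w>=lo)&(w<lo+6)&(abs(s)<75)
        if k.sum()>3: print(lo+3,k.sum(),np.percentile(p[k,2],[5,50,95]).round(1))
E
```

```text
top0 995 ((572.9609985351562, 304.382080078125), (61.733909606933594, 160.24964904785156), 24.5477237701416)
hi 697 ((562.7340698242188, 299.7135925292969), (38.504295349121094, 160.07374572753906), 24.128036499023438) 111.99792213602812
[ 4.1275930e-01 -9.1084015e-01  5.6103491e+02  2.9872311e+02] -65.62171
along [-80.1 -77.   -0.2  76.3  80.2]
-19 76 [48.9 91.  98. ]
-13 122 [ 89.7  95.3 100.6]
-7 119 [ 94.1  99.  104.3]
-1 121 [ 97.3 102.6 108.5]
5 105 [101.3 105.5 111. ]
11 84 [ 93.4 100.4 106.1]
17 78 [84.3 89.6 95.9]
23 74 [74.1 79.9 85.3]
29 81 [63.8 70.2 76. ]
35 64 [54.7 60.9 65.7]
41 11 [45.7 49.6 55.3]
scene0 826 ((557.463134765625, 294.1835021972656), (55.43650436401367, 164.17535400390625), 33.39873504638672)
hi 497 ((557.5687866210938, 295.7008972167969), (33.851409912109375, 162.8324432373047), 25.711809158325195) 111.16944040054811
[ 4.3067393e-01 -9.0250760e-01  5.5727350e+02  2.9269025e+02] -64.48966
along [-81.4 -79.5  -8.2  75.1  81.4]
-19 4 [58.5 88.5 97.2]
-13 143 [47.4 90.8 97.9]
-7 185 [ 52.8  92.3 100.7]
-1 164 [ 52.7  98.5 104.5]
5 125 [ 57.8 102.4 108.4]
11 99 [ 48.1 104.5 108.9]
17 12 [ 45.3  46.5 104.5]
```

```bash
cat >> h.py <<'E'
def delta(world_target, yaw_target=None):
    "shift/turn in tool axes (tool pointing down) from measured pose"
    from scipy.spatial.transform import Rotation as Ro
    s=env.state();R=Ro.from_euler('xyz',s['tcp_rot']).as_matrix()
    d=R.T@(np.array(world_target)-s['eef_pos'])
    tt=None
    if yaw_target is not None:
        tt=-((yaw_target-s['tcp_rot'][2]+np.pi)%(2*np.pi)-np.pi)
    return d.round(1),tt
E
python3 - <<'E'
from h import *
f=load('top0');P=pts(f);g=load('scene0');Q=pts(g)
A=np.vstack([P[f['d']>0],Q[g['d']>0]])
print('max z per 50mm cell; rows x 250..750, cols y 600..-350')
ys=list(range(600,-350,-50));print('      ',ys)
for x in range(250,800,50):
    r=[]
    for y in ys:
        k=(A[:,0]>=x)&(A[:,0]<x+50)&(A[:,1]>=y)&(A[:,1]<y+50)&(A[:,2]>-50)&(A[:,2]<700)
        r.append(int(np.percentile(A[k,2],98)) if k.sum()>3 else -1)
    print(x,r)
print(delta([567,302,300],np.radians(114.7)))
E
```

```text
max z per 50mm cell; rows x 250..750, cols y 600..-350
       [600, 550, 500, 450, 400, 350, 300, 250, 200, 150, 100, 50, 0, -50, -100, -150, -200, -250, -300]
250 [519, 533, 35, 29, 16, 16, 16, 15, 14, 14, 145, 149, 149, 149, 5, 5, 41, 4, 3]
300 [32, 57, 46, 46, 42, 15, 17, 16, 16, 16, 145, 150, 149, 148, 5, 58, 74, 43, 4]
350 [26, 6, 7, 6, 6, 6, 6, 5, 6, 6, 20, 141, 141, 37, 5, 59, 75, 28, 4]
400 [25, 6, 6, 6, 6, 6, 6, 6, 7, 6, 7, 130, 130, 34, 5, 5, 92, 98, 3]
450 [25, 6, 6, 6, 6, 6, 7, 6, 6, 6, 7, 93, 94, 39, 5, 6, 166, 165, 4]
500 [24, 26, 29, 28, 6, 107, 106, 95, 5, 5, 6, 35, 40, 38, 5, 5, 163, 117, 36]
550 [29, 28, 27, 29, 6, 90, 108, 108, 106, 6, 57, 56, 38, 30, 6, 7, 6, 5, 3]
600 [30, 24, 30, 28, 6, 6, 6, 84, 98, 5, 55, 55, 5, 6, 6, 5, 5, 5, 4]
650 [199, 193, 63, 62, 6, 6, 7, 116, 116, 115, 114, 116, 114, 115, 115, 115, 65, 65, 3]
700 [208, 208, 208, 208, 208, 208, 206, 114, 8, 26, 25, 26, 25, 19, 9, 115, 6, 6, 3]
750 [578, 578, 578, 578, 578, 579, 578, 578, 578, 578, 578, 578, 578, 578, 578, 578, 578, 577, 578]
(array([-444.3, -160.8,   -8.2]), np.float64(0.8219116353477611))
```

Call:
play_rows(targets=[{"linear": [-44, -16, 0], "turn": 0.1}, {"linear": [-88, -32, -2], "turn": 0.2}, {"linear": [-133, -48, -4], "turn": 0.3}, {"linear": [-177, -64, -6], "turn": 0.4}, {"linear": [-222, -80, -8], "turn": 0.5}, {"linear": [-266, -96, -8], "turn": 0.6}, {"linear": [-310, -112, -8], "turn": 0.7}, {"linear": [-355, -128, -8], "turn": 0.8}, {"linear": [-400, -145, -8], "turn": 0.82}, {"linear": [-444, -161, -8], "turn": 0.82}, {"linear": [-444, -161, -8], "turn": 0.82}, {"linear": [-444, -161, -8], "turn": 0.82}])

```text
t: 1.6
eef_pos: [566.3, 302.2, 299.9]
tcp_rot: [-3.141, -0.0, 2.004]
ft_force: [0.1, 0.0, -0.3]
opening: 1.0
```

```bash
python3 - <<'E'
from h import *
print(env.camera_params('wrist'))
s=env.state();print(s['eef_pos'],s['tcp_rot'],s['ft_force'])
grab('wrist','w1')
f=load('w1');P=pts(f)
m=(f['d']>0)&(P[...,2]>30)&(P[...,2]<125)&(P[...,0]>480)&(P[...,0]<650)&(P[...,1]>180)&(P[...,1]<400)
print(m.sum());
E
```

```text
{'fx': 303.7985016582662, 'fy': 303.7985016582662, 'cx': 322.72406205417286, 'cy': 198.00354283690137, 'k1': -0.02097013370449601, 'R': array([[ 9.07590721e-01,  4.19855734e-01, -4.95403828e-04],
       [ 4.08335915e-01, -8.82412908e-01,  2.33686201e-01],
       [ 9.76773405e-02, -2.12293719e-01, -9.72311943e-01]]), 't': array([-641.0991293,    5.7716091,  405.6656071])}
[566.2517746  302.22233492 299.85723973] [-3.14069485e+00 -3.15782220e-04  2.00353055e+00] [ 0.13648549  0.01552821 -0.32574773]
7356
```

View pics/w1.png

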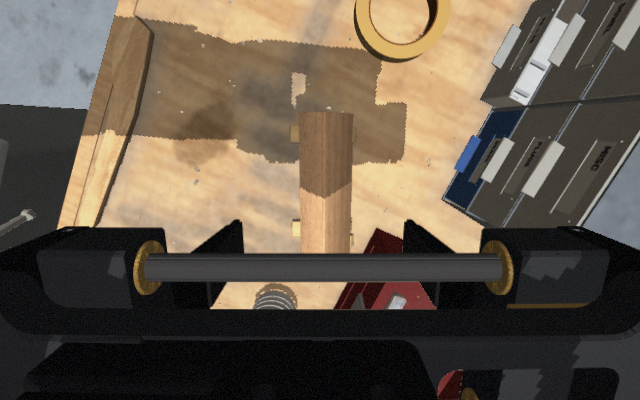

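The wrist view shows the board at columns 300–352, rows 110–252. The fingers straddle it, and its near part is hidden by the gripper bar. I'll compare the fits from the three cameras.

```bash
python3 - <<'E'
from h import *
from scipy.optimize import least_squares
c0=np.array([562.,299.])
for n in('top0','scene0','w1'):
    f=load(n);P=pts(f)
    m=(f['d']>0)&(P[...,2]>60)&(P[...,2]<115)&(P[...,1]>200)&(P[...,1]<395)&(P[...,0]>500)&(P[...,0]<640)
    p=P[m]
    # model: ridge line: w(ridge) , yaw; z = zr + min( (w-wr)*tan31 , -(w-wr)*tan59 ) 
    def res(q,p=p):
        th,wr,zr=q;nr=np.array([np.cos(th),np.sin(th)])
        w=(p[:,:2]-c0)@nr-wr
        e1=(p[:,2]-zr-w*np.tan(np.radians(31)))*np.cos(np.radians(31))
        e2=(p[:,2]-zr+w*np.tan(np.radians(59)))*np.cos(np.radians(59))
        return np.maximum(e1,e2) if False else np.where(w<0,e1,e2)
    r=least_squares(res,[np.radians(24.7),4,106],loss='soft_l1',f_scale=1.5)
    th,wr,zr=r.x;nr=np.array([np.cos(th),np.sin(th)]);d=np.array([-nr[1],nr[0]])
    e=res(r.x);k=abs(e)<3;s=(p[k][:,:2]-c0)@d
    print(n,m.sum(),np.degrees(th).round(2),wr.round(2),zr.round(2),'rms',e[k].std().round(2),k.mean().round(2),'along',np.percentile(s,[.5,99.5]).round(1))
    w=(p[k][:,:2]-c0)@nr-wr;print('  w range',np.percentile(w,[1,99]).round(1))
# rack/bench reference heights in wrist
f=load('w1');P=pts(f)
for u,v in [(230,60),(180,180),(270,120)]:print(P[v,u].round(1))
E
```

```text
top0 945 24.66 7.66 107.16 rms 1.4 0.83 along [-79.3  79.3]
  w range [-24.7  27.7]
scene0 704 24.58 5.27 105.72 rms 1.49 0.5 along [-80.7  79.2]
  w range [-24.5  13.2]
w1 7071 24.61 6.91 107.39 rms 0.49 1.0 along [-71.5  76.6]
  w range [-24.7  27.9]
[4.061e+02 3.830e+02 3.000e-01]
[3.985e+02 2.179e+02 2.000e-01]
[ 4.770e+02  3.382e+02 -1.000e-01]
```

```bash
python3 - <<'E'
from h import *
print(delta([573.3,303.1,141],np.radians(114.6)))
E
```

```text
(array([ -2.7,   7. , 159.1]), np.float64(0.004216321308601945))
```

Call:
play_rows(targets=[{"linear": [-3, 7, 20], "turn": 0}, {"linear": [-3, 7, 50], "turn": 0}, {"linear": [-3, 7, 80], "turn": 0}, {"linear": [-3, 7, 110], "turn": 0}, {"linear": [-3, 7, 135], "turn": 0}, {"linear": [-3, 7, 150], "turn": 0}, {"linear": [-3, 7, 159], "turn": 0}, {"linear": [-3, 7, 159], "turn": 0}, {"linear": [-3, 7, 159], "turn": 0}])

```text
t: 2.78
eef_pos: [574.6, 302.4, 142.0]
tcp_rot: [3.14, -0.0, 2.004]
ft_force: [1.2, -0.1, -0.6]
opening: 1.0
```

Call:
play_rows(targets=[{"linear": [0, 0, 0], "turn": 0}, {"linear": [0, 0, 0], "turn": 0}], hand=48)

```text
t: 3.02
eef_pos: [574.5, 302.3, 141.8]
tcp_rot: [3.141, -0.0, 2.004]
ft_force: [-0.5, -0.3, 0.3]
opening: 0.849
```

Call:
play_rows(targets=[{"linear": [0, 0, 0], "turn": 0}, {"linear": [0, 0, 0], "turn": 0}, {"linear": [0, 0, 0], "turn": 0}, {"linear": [0, 0, 0], "turn": 0}, {"linear": [0, 0, 0], "turn": 0}])

```text
t: 3.65
eef_pos: [570.6, 300.6, 142.0]
tcp_rot: [-3.13, 0.0, 2.004]
ft_force: [-24.5, -13.8, 26.1]
opening: 0.518
```

Call:
play_rows(targets=[{"linear": [0, -3, -3], "turn": 0}, {"linear": [0, -4, -6], "turn": 0}, {"linear": [0, -4, -9], "turn": 0}, {"linear": [0, -4, -12], "turn": 0}], hand=40)

```text
t: 4.15
eef_pos: [571.1, 300.7, 153.4]
tcp_rot: [3.14, -0.0, 2.004]
ft_force: [2.7, 0.7, -2.5]
opening: 0.423
```

```bash
python3 - <<'E'
from h import *
s=env.state();print(s['eef_pos'],s['tcp_rot'],s['ft_force'],s['opening']*95)
grab('wrist','w2');grab('scene','s2')
g=load('s2')['im'];cv2.imwrite('pics/s2c.png',cv2.resize(g[110:250,200:360,::-1],None,fx=4,fy=4))
E
```

```text
[571.06303114 300.71804903 153.42653202] [ 3.14040706e+00 -2.02056578e-05  2.00378899e+00] [ 2.65280187  0.66737897 -2.50775209] 40.20851927368436
```

View pics/s2c.png

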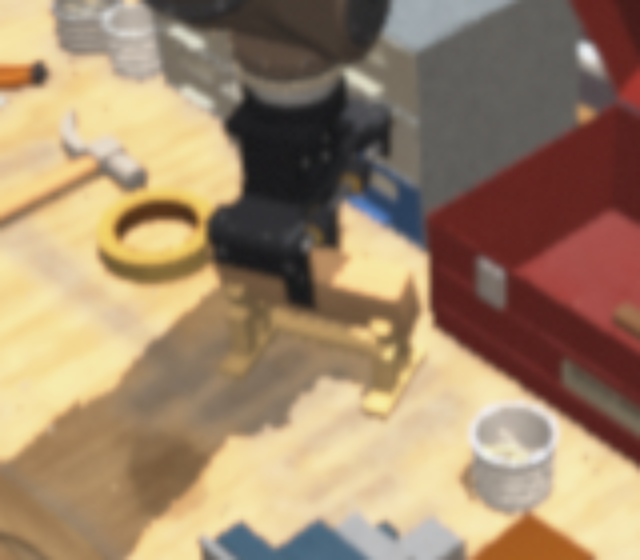

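View pics/w2.png

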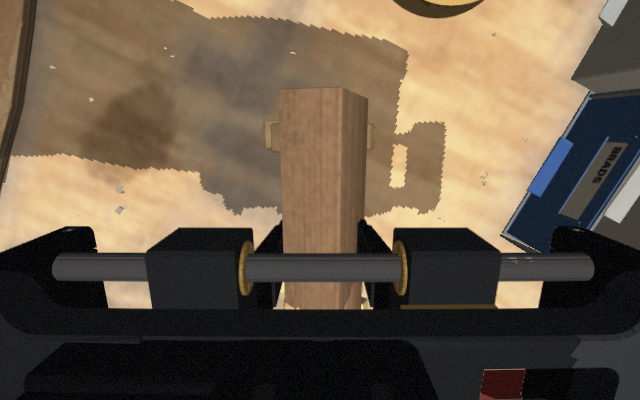

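The wrist view shows the board between the pads, with its upper face now flatter and its end at about (320,88). It has turned most of the way upright, so I'll keep closing and lift.

Call:
play_rows(targets=[{"linear": [0, 0, -3], "turn": 0}, {"linear": [0, 0, -6], "turn": 0}, {"linear": [0, 0, -9], "turn": 0}, {"linear": [0, 0, -12], "turn": 0}, {"linear": [0, 0, -12], "turn": 0}, {"linear": [0, 0, -12], "turn": 0}], hand=20)

```text
t: 5.0
eef_pos: [570.9, 300.7, 165.5]
tcp_rot: [3.141, -0.0, 2.004]
ft_force: [4.6, 2.1, 1.5]
opening: 0.359
```

Call:
play_rows(targets=[{"linear": [0, 0, -10], "turn": 0}, {"linear": [0, 0, -25], "turn": 0}, {"linear": [0, 0, -45], "turn": 0}, {"linear": [0, 0, -60], "turn": 0}, {"linear": [0, 0, -60], "turn": 0}, {"linear": [0, 0, -60], "turn": 0}], hand=0)

```text
t: 5.75
eef_pos: [570.4, 300.4, 224.8]
tcp_rot: [-3.141, -0.0, 2.004]
ft_force: [-0.3, 0.2, -1.9]
opening: 0.322
```

```bash
python3 - <<'E'
from h import *
s=env.state();print(s['eef_pos'],s['tcp_rot'],s['ft_force'],s['opening']*95)
grab('wrist','w3');grab('scene','s3')
g=load('s3')['im'];cv2.imwrite('pics/s3c.png',cv2.resize(g[90:230,200:360,::-1],None,fx=4,fy=4))
E
```

```text
[570.39776162 300.43770124 224.79183942] [-3.14066359e+00 -8.77236439e-05  2.00381546e+00] [-0.29861835  0.20949603 -1.89939284] 30.578117867563567
```

View pics/s3c.png

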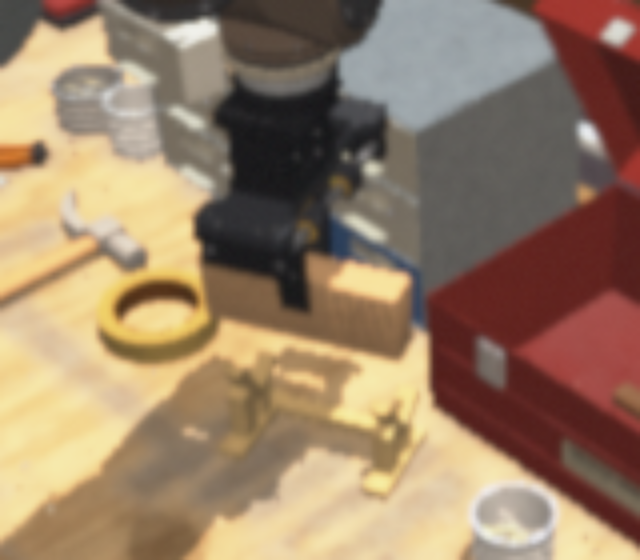

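View pics/w3.png

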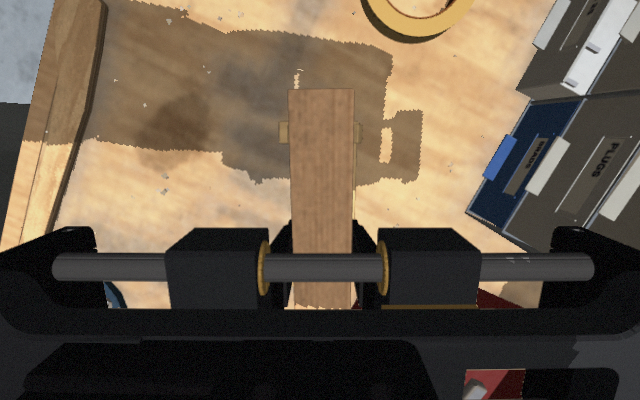

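The board hangs upright and free above the rack, with the jaws at 30.6 mm, which matches its thickness. Next I'll measure its top height and tilt.

```bash
python3 - <<'E'
from h import *
f=load('w3');P=pts(f)
p=P[92:225,300:345].reshape(-1,3);p=p[p[:,2]>60]
A=np.c_[p[:,:2]-p[:,:2].mean(0),np.ones(len(p))]
x,_,_,_=np.linalg.lstsq(A,p[:,2],rcond=None)
th=np.radians(24.8);nr=np.array([np.cos(th),np.sin(th)]);d=np.array([-nr[1],nr[0]])
print(x,'tilt across',x[:2]@nr,'along',x[:2]@d,'z',np.percentile(p[:,2],[5,50,95]),p.mean(0))
T=np.array([570.4,300.4])
s=(p[:,:2]-T)@d;print('z near grip',x[2]-x[:2]@(d*s.mean()),'along max',s.max())
E
```

```text
[2.63124606e-02 5.93999695e-02 1.77090632e+02] tilt across 0.048801300031244894 along 0.04288513809876775 z [175.22127191 176.31832751 177.47826236] [550.05100315 344.5346149  177.09063174]
z near grip 175.00642095727832 along max 78.28017030824347
```

Call:
play_rows(targets=[{"linear": [0, -15, 0], "turn": 0}, {"linear": [0, -40, 0], "turn": 0}, {"linear": [0, -70, 0], "turn": 0}, {"linear": [0, -100, 0], "turn": 0}, {"linear": [0, -122, 0], "turn": 0}, {"linear": [0, -130, 10], "turn": 0}, {"linear": [0, -130, 30], "turn": 0}, {"linear": [0, -130, 55], "turn": 0}, {"linear": [0, -130, 80], "turn": 0}, {"linear": [0, -130, 97], "turn": 0}, {"linear": [0, -130, 104], "turn": 0}, {"linear": [0, -130, 107], "turn": 0}, {"linear": [0, -130, 107], "turn": 0}])

```text
t: 7.48
eef_pos: [452.9, 246.1, 118.4]
tcp_rot: [3.141, -0.0, 2.004]
ft_force: [0.5, 0.5, -2.7]
opening: 0.321
```

Call:
play_rows(targets=[{"linear": [0, 0, 1], "turn": 0}, {"linear": [0, 0, 2], "turn": 0}, {"linear": [0, 0, 3], "turn": 0}, {"linear": [0, 0, 3], "turn": 0}])

```text
t: 7.98
eef_pos: [452.7, 246.1, 115.3]
tcp_rot: [3.141, -0.0, 2.004]
ft_force: [-0.2, 0.5, -1.7]
opening: 0.319
```

Call:
play_rows(targets=[{"linear": [0, 0, 1], "turn": 0}, {"linear": [0, 0, 2], "turn": 0}, {"linear": [0, 0, 2], "turn": 0}])

```text
t: 8.35
eef_pos: [452.7, 246.0, 113.1]
tcp_rot: [-3.142, -0.0, 2.004]
ft_force: [0.4, -0.4, -1.3]
opening: 0.323
```

Call:
play_rows(targets=[{"linear": [0, 0, 1], "turn": 0}, {"linear": [0, 0, 2], "turn": 0}, {"linear": [0, 0, 2], "turn": 0}])

```text
t: 8.72
eef_pos: [452.7, 246.0, 111.1]
tcp_rot: [-3.141, -0.0, 2.004]
ft_force: [-0.2, 0.8, -1.8]
opening: 0.316
```

Call:
play_rows(targets=[{"linear": [0, 0, 1], "turn": 0}, {"linear": [0, 0, 2], "turn": 0}, {"linear": [0, 0, 2], "turn": 0}])

```text
t: 9.1
eef_pos: [453.1, 246.2, 109.4]
tcp_rot: [3.14, 0.0, 2.004]
ft_force: [1.3, 0.9, 0.3]
opening: 0.319
```

```bash
python3 - <<'E'
from h import *
grab('wrist','w4')
s=env.state();print(s['eef_pos'],s['ft_force'])
f=load('w4');P=pts(f)
p=P[92:225,300:345].reshape(-1,3);p=p[(p[:,2]>40)&(p[:,2]<85)]
T=s['eef_pos'][:2]
A=np.c_[p[:,:2]-p[:,:2].mean(0),np.ones(len(p))]
x,_,_,_=np.linalg.lstsq(A,p[:,2],rcond=None)
th=np.radians(24.8);nr=np.array([np.cos(th),np.sin(th)]);d=np.array([-nr[1],nr[0]])
print('across',x[:2]@nr,'along',x[:2]@d,x[2]-x[:2]@(d*((p[:,:2]-T)@d).mean()),len(p),P[60,150])
E
```

```text
[453.06470751 246.17030599 109.40757729] [1.94995927 0.41160922 0.65893676]
across 0.026566084219727715 along 9.596930558361778e-05 60.804976879415456 5960 [319.23765034 295.85391722  12.1945867 ]
```

View pics/w4.png

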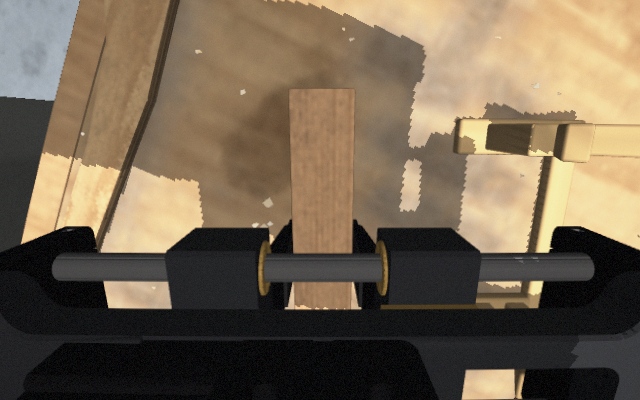

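The board top is at 60.8 mm and level, and the rack is well to the right in the view. I'll open only part way, to 55 mm, and back off upward.

Call:
play_rows(targets=[{"linear": [0, 0, 0], "turn": 0}, {"linear": [0, 0, 0], "turn": 0}, {"linear": [0, 0, 0], "turn": 0}, {"linear": [0, 0, 0], "turn": 0}, {"linear": [0, 0, 0], "turn": 0}], hand=55)

```text
t: 9.78
eef_pos: [452.7, 246.0, 109.2]
tcp_rot: [-3.142, -0.0, 2.004]
ft_force: [0.3, 0.7, 0.7]
opening: 0.577
```

Call:
play_rows(targets=[{"linear": [0, 0, -10], "turn": 0}, {"linear": [0, 0, -30], "turn": 0}, {"linear": [0, 0, -60], "turn": 0}, {"linear": [0, 0, -100], "turn": 0}, {"linear": [0, 0, -150], "turn": 0}, {"linear": [0, 0, -190], "turn": 0}, {"linear": [0, 0, -200], "turn": 0}])

```text
t: 10.65
eef_pos: [452.9, 246.1, 312.2]
tcp_rot: [3.137, 0.0, 2.004]
ft_force: [0.6, -0.1, -0.2]
opening: 0.58
```

```bash
python3 - <<'E'
from h import *
s=env.state();print(s['eef_pos'],s['tcp_rot'],s['joints'],s['ft_force'])
grab('scene','s5');grab('top','t5')
g=load('s5')['im'];cv2.imwrite('pics/s5c.png',cv2.resize(g[110:310,180:440,::-1],None,fx=3,fy=3))
for n in('t5','s5'):
    f=load(n);P=pts(f)
    m=(f['d']>0)&(P[...,2]>155)&(P[...,2]<172)&(P[...,1]<-120)&(P[...,1]>-320)&(P[...,0]>350)&(P[...,0]<650)
    a=cv2.minEnclosingCircle(P[m][:,:2].astype(np.float32));print('cap',m.sum(),np.median(P[m],0),a)
    m=(f['d']>0)&(P[...,2]>50)&(P[...,2]<70)&(P[...,1]>150)&(P[...,1]<340)&(P[...,0]>395)&(P[...,0]<510)
    print('board',m.sum(),np.median(P[m],0) if m.any() else '',cv2.minAreaRect(P[m][:,:2].astype(np.float32)) if m.any() else '')
E
```

```text
[452.85067394 246.10263743 312.20122952] [3.13700365e+00 2.07200887e-04 2.00383603e+00] [ 3.69557973e-01  3.12166438e-01  1.79983488e+00  9.86759129e-05
  1.02499843e+00 -6.35332384e-02] [ 0.60733663 -0.08808666 -0.23396327]
cap 239 [ 480.82246908 -198.63230961  163.10991347] ((480.95599365234375, -199.65013122558594), 24.43770980834961)
board 59 [483.30612608 184.7694331   60.99839654] ((483.77496337890625, 184.07496643066406), (28.982879638671875, 16.557533264160156), 19.816804885864258)
cap 334 [ 477.64721169 -201.93578618  163.35938432] ((480.15521240234375, -200.17149353027344), 24.82741355895996)
board 532 [451.04991993 243.40609954  60.74645545] ((451.9694519042969, 248.532470703125), (34.61463165283203, 163.2998809814453), 24.584701538085938)
```

View pics/s5c.png

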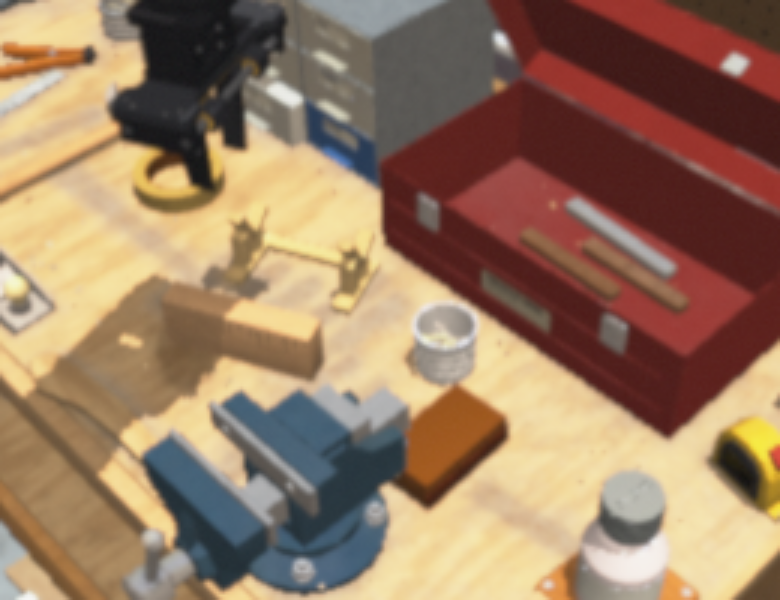

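The board stands alone at about (452,247) with its top at 61 mm. The cap centre is at about (480.5,−200), and the two cameras agree. I'll go over the vise to the bottle.

```bash
python3 - <<'E'
from h import *
print(delta([480.5,-200,312],np.radians(60)))
E
```

```text
(array([-416.5, -161.8,   -2.1]), np.float64(0.9566137747749144))
```

Call:
play_rows(targets=[{"linear": [-20, -8, 0], "turn": 0.05}, {"linear": [-60, -23, 0], "turn": 0.14}, {"linear": [-104, -40, 0], "turn": 0.25}, {"linear": [-148, -57, 0], "turn": 0.36}, {"linear": [-192, -75, 0], "turn": 0.47}, {"linear": [-236, -92, 0], "turn": 0.58}, {"linear": [-280, -109, 0], "turn": 0.69}, {"linear": [-324, -126, 0], "turn": 0.8}, {"linear": [-368, -143, 0], "turn": 0.9}, {"linear": [-400, -156, 0], "turn": 0.957}, {"linear": [-416.5, -162, 0], "turn": 0.957}, {"linear": [-416.5, -162, 0], "turn": 0.957}, {"linear": [-416.5, -162, 0], "turn": 0.957}], hand=90)

```text
t: 12.38
eef_pos: [480.3, -198.9, 308.9]
tcp_rot: [-3.141, -0.0, 1.048]
ft_force: [0.2, 0.6, 0.5]
opening: 0.948
```

```bash
python3 - <<'E'
from h import *
s=env.state();print(s['eef_pos'],s['tcp_rot'],s['joints'])
grab('wrist','w6')
f=load('w6');P=pts(f)
m=(f['d']>0)&(P[...,2]>150)&(P[...,2]<172)&(np.hypot(P[...,0]-480,P[...,1]+200)<60)
p=P[m];v,u=np.nonzero(m);print(m.sum(),u.min(),u.max(),v.min(),v.max(),np.median(p,0),p.min(0),p.max(0),cv2.minEnclosingCircle(p[:,:2].astype(np.float32)))
print(delta([480.5,-200,212],np.radians(60)))
E
```

```text
[ 480.31259379 -198.93564022  308.875511  ] [-3.14069798e+00 -2.58920338e-04  1.04822598e+00] [-5.19870354e-01  3.23786858e-01  1.79183050e+00  3.05410860e-04
  1.02686928e+00  2.54170827e-03]
2637 296 354 178 235 [ 482.87879462 -200.03957098  163.53643189] [ 458.74714849 -225.09346603  150.01924017] [ 505.99004919 -177.67498429  166.18464377] ((481.7900085449219, -201.92396545410156), 24.410829544067383)
(array([-1. ,  0.7, 97.1]), np.float64(0.00123512041595486))
```

View pics/w6.png

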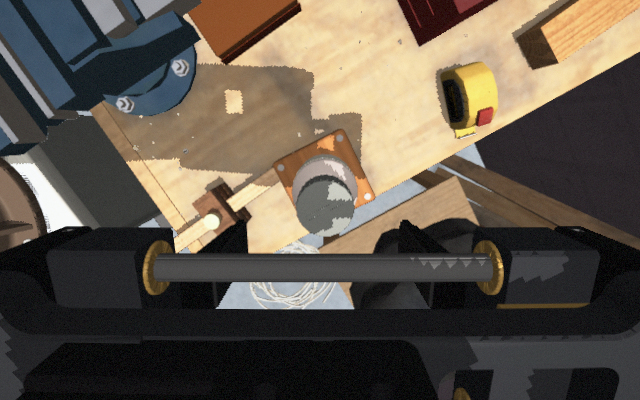

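The wrist view shows the cap at (326,206), centred between the fingers. Its measured centre is about (481,−200.5) with the top at 163.5 mm. I'll descend so the pads straddle the skirt.

Call:
play_rows(targets=[{"linear": [-1, 1.4, 12], "turn": 0}, {"linear": [-1, 1.4, 32], "turn": 0}, {"linear": [-1, 1.4, 55], "turn": 0}, {"linear": [-1, 1.4, 75], "turn": 0}, {"linear": [-1, 1.4, 90], "turn": 0}, {"linear": [-1, 1.4, 97], "turn": 0}, {"linear": [-1, 1.4, 97], "turn": 0}, {"linear": [-1, 1.4, 97], "turn": 0}])

```text
t: 13.42
eef_pos: [481.3, -201.6, 212.7]
tcp_rot: [3.141, -0.0, 1.047]
ft_force: [-0.4, -0.3, 0.2]
opening: 0.948
```

Call:
play_rows(targets=[{"linear": [0, 0, 0], "turn": 0}, {"linear": [0, 0, 0], "turn": 0}, {"linear": [0, 0, 0], "turn": 0}, {"linear": [0, 0, 0], "turn": 0}, {"linear": [0, 0, 0], "turn": 0}, {"linear": [0, 0, 0], "turn": 0}, {"linear": [0, 0, 0], "turn": 0}, {"linear": [0, 0, 0], "turn": 0}], hand=20)

```text
t: 14.42
eef_pos: [481.0, -201.5, 212.2]
tcp_rot: [-3.141, -0.0, 1.047]
ft_force: [-2.1, 1.1, 1.5]
opening: 0.501
```

Call:
play_rows(targets=[{"linear": [0, 0, 1.5], "turn": 0}, {"linear": [0, 0, 3], "turn": 0}, {"linear": [0, 0, 4.5], "turn": 0}, {"linear": [0, 0, 6], "turn": 0}, {"linear": [0, 0, 6.5], "turn": 0}, {"linear": [0, 0, 6.5], "turn": 0}], hand=0)

```text
t: 15.18
eef_pos: [481.0, -201.5, 206.1]
tcp_rot: [3.142, -0.0, 1.047]
ft_force: [-4.8, 2.1, 9.5]
opening: 0.503
```

The press moved 6.1 mm down with 9.5 N, which matches the spring. Now the counter-clockwise turn by 66 degrees.

Call:
play_rows(targets=[{"linear": [0, 0, 0], "turn": -0.1}, {"linear": [0, 0, 0], "turn": -0.2}, {"linear": [0, 0, 0], "turn": -0.3}, {"linear": [0, 0, 0], "turn": -0.4}, {"linear": [0, 0, 0], "turn": -0.5}, {"linear": [0, 0, 0], "turn": -0.6}, {"linear": [0, 0, 0], "turn": -0.7}, {"linear": [0, 0, 0], "turn": -0.8}, {"linear": [0, 0, 0], "turn": -0.9}, {"linear": [0, 0, 0], "turn": -1.0}, {"linear": [0, 0, 0], "turn": -1.1}, {"linear": [0, 0, 0], "turn": -1.16}, {"linear": [0, 0, 0], "turn": -1.16}])

```text
t: 16.8
eef_pos: [482.0, -202.0, 206.6]
tcp_rot: [3.14, 0.003, 2.208]
ft_force: [0.4, 0.3, 8.3]
opening: 0.504
```

```bash
python3 - <<'E'
from h import *
s=env.state();print(s)
E
```

```text
{'t': 16.8, 'joints': array([-5.23345333e-01,  4.57468247e-01,  1.90344776e+00,  2.72147169e-04,
        7.77440687e-01, -1.16039265e+00]), 'qvel': array([ 6.56615854e-05,  7.94936639e-04, -1.41736511e-03, -5.73569428e-04,
        9.39627245e-04,  2.28233750e-02]), 'tau': array([-1.75313191e-01, -4.79602075e+01, -1.70009315e+01, -3.67790961e-02,
        8.78210831e-02, -3.82772852e-01]), 'eef_pos': array([ 481.99414627, -201.99014581,  206.5746015 ]), 'tcp_rot': array([3.14012595e+00, 2.89081278e-03, 2.20764787e+00]), 'ft_force': array([0.43003329, 0.32380414, 8.3352843 ]), 'moment': array([-0.00430348, -0.05680551,  0.05370829]), 'opening': 0.5040134433447008}
```

Call:
play_rows(targets=[{"linear": [0, 0, -2], "turn": 0}, {"linear": [0, 0, -5], "turn": 0}, {"linear": [0, 0, -8], "turn": 0}, {"linear": [0, 0, -11], "turn": 0}, {"linear": [0, 0, -14], "turn": 0}])

```text
t: 17.42
eef_pos: [481.0, -201.5, 219.6]
tcp_rot: [-3.141, -0.001, 2.207]
ft_force: [0.1, -0.1, 0.1]
opening: 0.502
```

There's no resistance, so the cap is free. I'll raise it to about 75 mm over the mouth.

Call:
play_rows(targets=[{"linear": [0, 0, -6], "turn": 0}, {"linear": [0, 0, -14], "turn": 0}, {"linear": [0, 0, -24], "turn": 0}, {"linear": [0, 0, -36], "turn": 0}, {"linear": [0, 0, -50], "turn": 0}, {"linear": [0, 0, -64], "turn": 0}, {"linear": [0, 0, -76], "turn": 0}, {"linear": [0, 0, -83], "turn": 0}, {"linear": [0, 0, -85], "turn": 0}, {"linear": [0, 0, -85], "turn": 0}, {"linear": [0, 0, -85], "turn": 0}, {"linear": [0, 0, -85], "turn": 0}])

```text
t: 18.92
eef_pos: [481.1, -201.6, 304.4]
tcp_rot: [-3.141, -0.001, 2.207]
ft_force: [-0.5, -0.0, -0.2]
opening: 0.502
```

```bash
python3 - <<'E'
from h import *
s=env.state();print(s['eef_pos'],s['tcp_rot'],s['ft_force'],s['opening']*95,abs(s['qvel']).max())
grab('scene','s7');grab('wrist','w7')
g=load('s7')['im'];cv2.imwrite('pics/s7c.png',cv2.resize(g[110:340,200:460,::-1],None,fx=2.6,fy=2.6))
f=load('w7');P=pts(f)
m=(f['d']>0)&(P[...,2]>225)&(P[...,2]<275)&(np.hypot(P[...,0]-481,P[...,1]+201)<24)
print(m.sum(),np.median(P[m],0) if m.any() else '')
f=load('s7');P=pts(f)
m=(f['d']>0)&(P[...,2]>50)&(P[...,2]<70)&(P[...,1]>150)&(P[...,1]<340)&(P[...,0]>395)&(P[...,0]<510)
print('board',m.sum(),np.median(P[m],0),cv2.minAreaRect(P[m][:,:2].astype(np.float32)))
E
```

```text
[ 481.09514484 -201.55881019  304.40858359] [-3.14145223e+00 -5.82341391e-04  2.20678358e+00] [-0.5290541  -0.0248586  -0.18066637] 47.66914035678917 0.0023136745376113443
4788 [ 475.71343168 -192.50694995  255.5725558 ]
board 532 [450.57611201 243.06854997  60.88980797] ((452.7635498046875, 248.02944946289062), (35.24015808105469, 162.1597442626953), 25.3286190032959)
```

View pics/s7c.png

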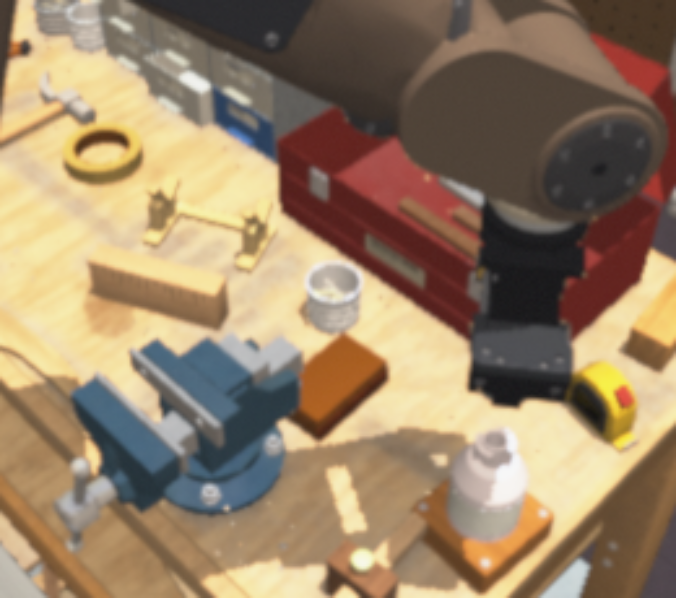

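View pics/w7.png

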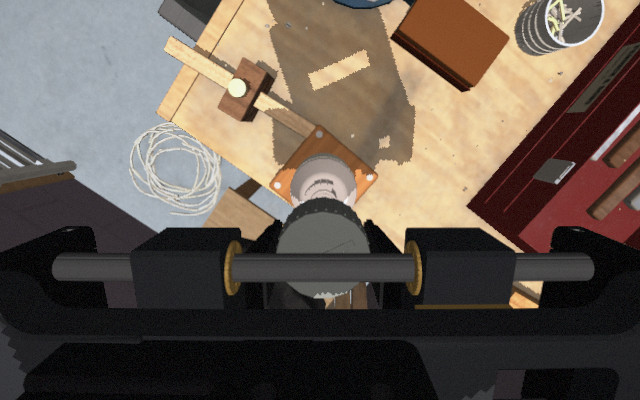

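The scene view shows the bottle's neck open at (495,440) and the board standing at (158,285). The wrist view shows the cap level between the fingers at (324,247), its top at 255.6 mm, so its underside is about 75 mm over the mouth. I'll hand in.

```bash
python3 -c "
from h import *
print(env.job_done())"
```

```text
the job is handed in; nothing more can be done
None
```

I handed the job in at about 19 s: the board is standing on its long edge, and the cap is off and held above the open bottle. The hand-in gives no verdict, so what follows rests on my own checks.

- **Board:** I could not tilt the tool with the moves available, so I gripped the leaning board with the tool vertical. Closing the jaws while lifting turned it upright. It now stands on its long narrow edge at about (452, 247). Its top is at 61 mm (should be 60), it is clear of the rack and let go, and it was in the same place when I looked again at the end.
- **Cap:** I gripped it round the skirt, pressed it down about 6 mm (9.5 N), turned it 66.5° counter-clockwise and lifted it with no resistance.
- **Last checks:** The cap is in the jaws at 47.7 mm opening and at rest. The tool is vertical to within 0.001 rad. The cap's underside is at about 224 mm, roughly 75 mm over the mouth and within a few millimetres of the axis.
- **Bystanders:** In the last pictures they all looked to be where they started, though I did not measure them again.

Two readings did not quite match:
- **Calibration:** The cameras disagreed by 1 to 3 mm on the cap's centre, which is about the stated calibration.
- **Rack contact:** While the jaws closed on the board in the rack, the wrist force reached about 38 N. That is below the 120 N limit.

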